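# Switch the ball sorter to its other chute

## Task

On the little sorting stand, rock the seesaw gate fully over to its other side by pressing down its raised end. Then push the two steel balls forward along the ledge so that they drop into the gate and roll down that other chute into its bin; push them only, do not pick them up. Leave the gate rocked over, and leave the jar, the screwdriver and the brass fitting where they are.

Things in the scene. Friction and masses are not known exactly. Their poses are not given: they have to be found in the camera images.
- rig: Fixed sorting stand on a plywood base (8 mm thick, x -110 to 60, y -270 to 270 mm). Origin on the bench under the gate's middle; x runs forward along the ledge (the pushing direction, away from the robot), y to the left (toward the left bin), z up. Stand coordinates below are in this frame, heights from the bench. Highest part: the gate's raised pad, about 158 mm.
- ledge_rear (a point): Middle of the rear end of the ledge's floor, x = -84. The ledge is a level white plastic channel along x at y = 0, floor 113 mm high, 34 wide inside; side strips stand 6 mm above the floor (tops 119 high). A 2 mm high, 5 mm wide sill crosses each end inside the channel. Behind it (x below -84) is free space for fingers.
- ledge_front (a point): Middle of the front end of the ledge's floor, x = -24, 113 mm high. A ball pushed forward over the front sill drops about 20 mm from here into the middle of the gate's trough and rolls to its low end by itself, then down the fixed chute (y 86 to 168 either side) into the bin.
- gate (a joint): Seesaw gate: dark steel trough 200 mm long (along y), tipping about a pivot along x at x = 0, y = 0, 85 mm high. Stops at -0.21 and +0.21 rad; positive: left end raised, balls roll right; negative: right end raised, balls roll left. Top-heavy: it starts on one stop, about 1 N on the raised pad tips it; past level it falls onto the other stop and stays. Far wall 36 mm above its floor, a weight block on it.
- pad_left (a point): Centre of the top face of the gate's left press pad, a flat steel plate 58 (x) by 40 (y) by 5 mm bridging the trough's left end at y = +78 on the gate; balls pass under it. About 153 mm above the bench when raised (then at y = 65 of the stand), 121 mm when low (then at y = 87).
- pad_right (a point): The same for the right press pad at y = -78 on the gate: about 153 mm high when raised (y = -65), 121 mm when low (y = -87).
- ball_front: Steel ball, 30 mm diameter, about 0.1 kg, polished and oiled (slippery, friction about 0.2); origin at its centre. It waits on the ledge between the sills, at about x = -39, y = 0 of the stand, centre 128 mm high.
- ball_rear: The second steel ball, the same, right behind the first at about x = -70 of the stand. Pushing it forward pushes the front one over the sill first.
- bin_left (a point): Centre of the left grey bin's floor, at y = 212, 11 mm high (inside 98 by 98 mm, outer wall 80 high, the others up to 55).
- bin_right (a point): Centre of the right bin's floor, at y = -212; the same size.
- jar: Closed glass jar standing on the bench, 64 mm diameter, 90 mm high; origin at the centre of its underside. To be left alone.
- screwdriver: Screwdriver with a yellow handle lying on the bench, 180 mm long; origin on the bench near its middle, x along it. To be left alone.
- fitting: Brass hose fitting standing on the bench, 32 mm diameter foot, 40 mm high; origin at the centre of its underside. To be left alone.

How it is judged:
By the outcome, as a careful person would: the job done as asked, in the order asked, and still so for the second after the job is handed in, with the robot touching nothing.
It also fails if it takes over 42 s, if anything falls off the work surface, if the arm or the gripper's body presses on something with over 40 N, if the wrist force passes 120 N, or if a joint passes its speed limit or range.

## Robot

A 7-joint arm with a two-finger parallel gripper is mounted at the origin on the work surface. World frame = base frame: x ahead of the robot, y to its left, z up, the work surface at z = 0. Lengths are in mm, angles in rad, forces in N, time in s.
With the tool pointing down it reaches from about 350 to 900 mm from the base axis. Payload 19.9 kg.
Tool frame: the origin (TCP) lies at the centre of the arm's flange, where the gripper is bolted on; the fingertips stand 173 mm ahead of it and the grasp point (between the pads) lies 155 mm ahead of it; z points along the fingers, y is the line along which they close (so a half turn about z gives the same grasp; the last joint's range is limited). The gripper opens to 85 mm and grips with 20 to 120 N. Pads are 22 mm wide; open, the fingers measure 114 mm over their backs; the gripper's body (76 mm by 85 mm) begins 54 mm behind the grasp point. The pads swing forward as they close: fully open they stand 13 mm farther back than shut.
Start: joints at [-1.3, 0.417, -0.01, 1.614, 0.005, 1.111, -0.053], TCP at [191.72, 594.863, 404.66] pointing down, gripper open.
Joint ranges: [-2.81, 2.81], [-0.39, 2.02], [-1.27, 1.25], [0.06, 2.57], [-1.19, 4.33], [0.19, 2], [-2.82, 2.82]. Speed limits (rad/s): [1.89, 1.89, 2.39, 2.39, 3.01, 3.01, 3.01].

## Interface

Orientations are given as a unit quaternion [w, x, y, z].
In Python, from bench import * gives the robot as it stands.
- The arm moves only by the shell command python3 -m creep 'ROWS'. ROWS is text: rows parted by semicolons, each of 7 numbers parted by spaces: the finger opening in mm, from 0 to 85.4, then the shift along the tool's x, y, z in mm, then the turn, a rotation vector about the tool's x, y, z in rad. A call has exactly 5 rows; each row is the pose to reach, as a shift and turn from the pose commanded when the call began, along the tool's axes at that moment; what a row does not reach only later rows make up. A row lasts 1/8 s, in which the tool goes at most 62.5 mm and 10.7 degrees, less where a joint would pass 70% of its speed; a pose out of reach is approached as far as the arm can. A call with a gripper value outside its range is refused whole. The fingers move at their own pace and stop on an object; the grip force is fixed at half the most. Time passes only in rows, so rows that repeat a pose let the fingers close, or fill a call up. It gives the time, the measured TCP pose, the force, the opening and the grip force at its end, in the units of the state.
- state(): the state, without advancing time (a new reading comes with each control period).
- get_image(name): name is "side" or "top"; returns a dict with "img" (400x640x3 uint8, blue, green, red), "range_z" (400x640 float32, mm along the optical axis (not along the pixel's ray), 0 where there is no reading), "K" (3x3 intrinsics, pixels), "eye" and "attitude" of the camera in the world. Camera axes: x right, y down, z forward; pixel columns grow to the right and rows downward; lengths in mm; the calibration is good to about 2 mm. A picture is of the moment at which its call begins.
- close_job(): hands the job in; it is judged then, once.
The state is a dict: "clock": time; "joint_pos": joint angles; "joint_velocities": joint speeds; "tau": joint torques, N m; "tool_pos": TCP position; "orientation": TCP orientation; "wrist_force": force on the tool from outside, world axes, zero at the start; "ft_torque": the same for the moment, N m; "gripper_width": finger opening in mm; "grasp_force": force on a finger pad.
Only numpy, scipy, OpenCV 4.12 (cv2) and the standard library are available. Lean on these libraries where they do the work, as an engineer would, in place of code of your own. Each camera call takes 0.05 s, during which the arm holds its last target. There are 200 camera calls.

## Working session

There is one attempt and no reset: what is moved stays moved. The work goes in short steps, Python scripts to look and compute and a shell command to move; the robot and the scene stay as the last step left them, time stands still between calls to the robot, and variables do not carry over. Pictures are saved under pics/ and viewed, at most 10 in all, crops included, and the job is handed in when it is done.

```bash
mkdir -p pics; cat > h.py <<'E'
from bench import *
import numpy as np, cv2
from scipy.spatial.transform import Rotation as R
def cloud(d):
    K=np.array(d["K"]);z=d["range_z"];v,u=np.mgrid[:400,:640]
    p=np.stack([(u-K[0,2])*z/K[0,0],(v-K[1,2])*z/K[1,1],z],-1)
    a=np.array(d["attitude"],float)
    M=a if a.shape==(3,3) else R.from_quat(np.r_[a[1:],a[0]]).as_matrix()
    return p@M.T+np.array(d["eye"]),z>0
E
python3 - <<'E'
from h import *
s=state();print(s)
for n in("top","side"):
    d=get_image(n);cv2.imwrite(f"pics/{n}1.png",d["img"]);print(n,d["K"],d["eye"],d["attitude"])
    P,ok=cloud(d);np.save(n+".npy",P);np.save(n+"i.npy",d["img"])
    print(np.percentile(P[ok],[1,50,99],axis=0).round())
E
```

```text
{'clock': 0.0, 'joint_pos': array([-1.30053018,  0.41801752, -0.01031431,  1.61416019,  0.00471618,
        1.11069039, -0.05299256]), 'joint_velocities': array([-0.00094256,  0.00018846, -0.00037627, -0.00053209, -0.00027993,
       -0.0010192 , -0.00016564]), 'tau': array([-6.98618533e-04, -8.64437556e+01,  6.78253435e-01, -4.34915364e+01,
        1.90739322e-02,  7.04209131e-03, -7.94937023e-06]), 'tool_pos': array([191.66515665, 594.75514474, 404.03878378]), 'orientation': array([-4.63145512e-05,  1.55236117e-01,  9.87877197e-01, -6.24223140e-04]), 'wrist_force': array([-0.88683156,  0.02791428,  0.1938548 ]), 'ft_torque': array([-0.03533877, -0.01952071, -0.00797539]), 'grasp_force': 0.0, 'gripper_width': 85.47380788573174}
top [[370.74510122   0.         318.66939425]
 [  0.         370.74510122 200.34307143]
 [  0.           0.           1.        ]] [440.70969695  43.26916526 962.47532419] [-0.03789411  0.71338099 -0.6982383   0.04598774]
[[   70. -1430.  -757.]
 [  559.    31.     0.]
 [ 1635.  1491.    99.]]
side [[517.06968665   0.         301.6393179 ]
 [  0.         517.06968665 201.93254408]
 [  0.           0.           1.        ]] [ 282.38513114 -666.66952     819.65572194] [-0.37848767  0.90538444 -0.17866184  0.07145665]
[[ -10. -459. -756.]
 [ 633.  189.   -0.]
 [2081. 1756.  261.]]
```

View pics/top1.png

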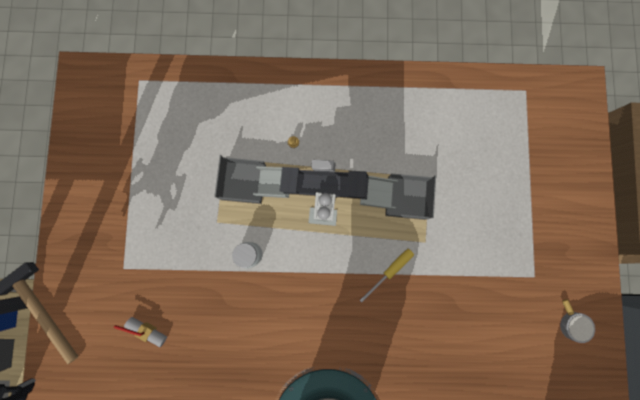

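View pics/side1.png

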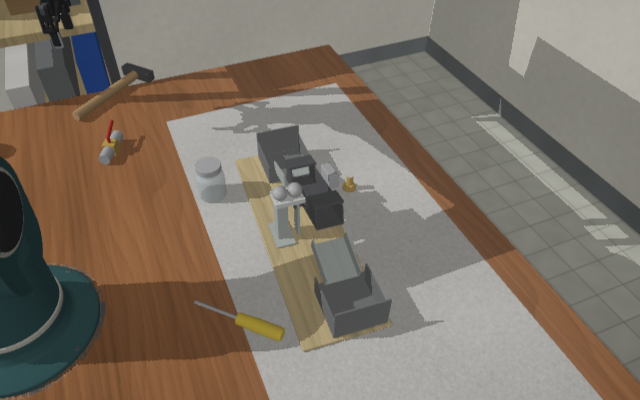

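The top view shows the stand at about (325,190), the balls at (324,202) and (323,213), the jar at (246,254), the fitting at (293,142) and the screwdriver at (388,275). The arm is out of frame. Next I'll measure with the depth data.

```bash
python3 - <<'E'
from h import *
P=np.load("top.npy");I=np.load("topi.npy").astype(int);hsv=cv2.cvtColor(I.astype(np.uint8),cv2.COLOR_BGR2HSV)
# plywood base: z~8, yellowish, region
m=(abs(P[...,2]-8)<5)&(hsv[...,1]>50)&(hsv[...,0]>12)&(hsv[...,0]<30)
m[:140]=0;m[245:]=0;m[:,:210]=0;m[:,440:]=0
# stand yaw from all rig points taller than 6 mm within window
w=np.zeros(m.shape,bool);w[150:245,212:440]=1
q=P[w&(P[...,2]>5)&(P[...,2]<200)]
b=P[m];print(len(b),cv2.minAreaRect(b[:,:2].astype(np.float32)))
# bins: dark points at z 11
for lo,hi in((215,250),(395,440)):
    s=np.zeros(m.shape,bool);s[150:225,lo:hi]=1
    f=P[s&(abs(P[...,2]-11)<4)&(hsv[...,2]<110)&(hsv[...,1]<60)];print("bin",len(f),f.mean(0),cv2.minAreaRect(f[:,:2].astype(np.float32)))
# ledge/balls: z>105 
s=np.zeros(m.shape,bool);s[150:230,270:380]=1
np.set_printoptions(linewidth=250)
print("z rows v=155..228 step3, u=272..378 step4")
print(P[157:228:3,272:378:4,2].round().astype(int))
for v,u in((202,324),(213,323)):
    k=P[v-4:v+5,u-4:u+5].reshape(-1,3);k=k[k[:,2]>132]
    A=np.c_[2*k,np.ones(len(k))];c=np.linalg.lstsq(A,(k**2).sum(1),rcond=None)[0]
    print("ball",c[:3].round(1),np.sqrt(c[3]+c[:3]@c[:3]),k[k[:,2].argmax()])
for n,c in(("jar",(254,246)),("fit",(142,293))):print(n,P[c])
E
python3 -c "
import cv2;i=cv2.imread('pics/side1.png')[110:350,220:400];cv2.imwrite('pics/c1.png',cv2.resize(i,None,fx=2.5,fy=2.5,interpolation=2))"
```

```text
5596 ((590.5115966796875, 17.471466064453125), (538.3385009765625, 235.67169189453125), 85.75747680664062)
bin 878 [599.81528439 246.52349977  11.68422224] ((601.2651977539062, 244.66490173339844), (69.05448913574219, 93.91483306884766), 86.17170715332031)
bin 1075 [ 568.22543289 -203.37478278   11.14458574] ((567.9601440429688, -202.140625), (81.87044525146484, 93.88773345947266), 86.33211517333984)
z rows v=155..228 step3, u=272..378 step4
[[  3  -1   2   3   0   2  -2   0   1   0   1   4   2  -1   2   2   0   0   0   1   0  -1   3   0  -3  -1   2]
 [  1   2   2   0   4   5   1   2   5   1 145 149 149 151   0   5   4   4   1   0   1   3   0  -3   1   2   1]
 [  6  10   1   3   4   0   3   1   3   1 145 146 151 151 152 155   1  -2  -1   2  -1   4   0  -1   2   1   1]
 [  7  10   9  10 962  10   8  10  10   6 146 146 150 152 154 156   1   2   3   1   0   0  -2  -1  -1   1   2]
 [ 60  66  69 118 120 125 124   6   9   8   8 134 140 141 150 154   7   7   0  -3   1   3   1  -1   0   0   3]
 [ 47  48  53 118 121 123 121  97 103 107 114 117 122 124 131 129 132 134 139 148 152 154 155 156  
[... 1570 characters left out ...]
9  11   7   8   8  11   9   7  10   8  15 115 138 136 130 119   6   8   6   9   9   7  11  12   8   9   7]
 [  9   7   7   6   6   6  10   5   8   7  14  11  26  44 112 114  11   5   6   8   9  12   7   5   8  10   8]
 [ 10   9   9   8  11   8   8   9   9   8  16  14  12  13  14  14  10  11  11  10   9   6   9   9   5   5   8]
 [  3   7   6   9  10   6   8  10   9   4  10   9   7  11   9   9  10   8  10   9   9   8   9   7   9   9   7]]
ball [540.4  22.  133.4] 10.526213275942862 [543.91957486  18.72073115 144.89081694]
ball [512.   23.9 132.9] 11.252170989473354 [508.09538711  22.51032992 145.69941736]
jar [415.62475627 200.13584229  92.68011114]
fit [701.28156168 102.88462059  32.80440212]
```

View pics/c1.png

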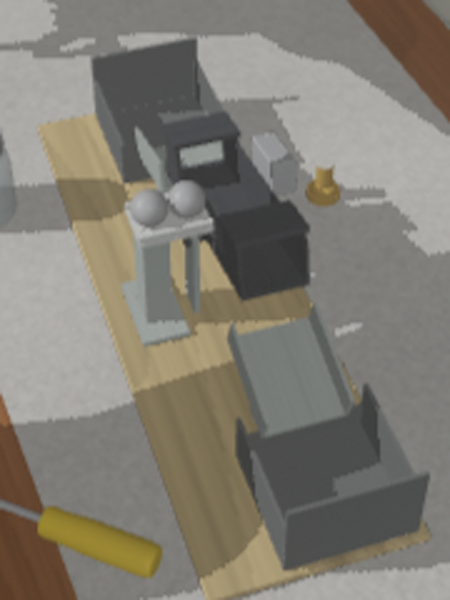

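The crop shows the right pad raised, so the gate is at its negative stop. The job is to press the right pad, after which the balls go into the right bin. I'll refine the frame from the pad and the ledge.

```bash
python3 - <<'E'
from h import *
from scipy.ndimage import label
P=np.load("top.npy");z=P[...,2]
a=np.deg2rad(-4.1);X=np.array([np.cos(a),np.sin(a)]);Y=np.array([-X[1],X[0]])
def rep(n,m):
    k=P[m][:,:2];x,y=k@X,k@Y
    cx=np.percentile(x,[1,99]);cy=np.percentile(y,[1,99])
    print(n,m.sum(),"x",cx.round(1),"y",cy.round(1),"mid world",(cx.mean()*X+cy.mean()*Y).round(1), "z",P[m][:,2].mean().round(1))
w=np.zeros(z.shape,bool)
s=w.copy();s[168:202,345:371]=1;rep("padR",s&(z>144)&(z<162))
s=w.copy();s[165:200,276:300]=1;rep("padL",s&(z>114)&(z<130))
s=w.copy();s[190:228,305:345]=1;rep("ledge",s&(z>108)&(z<122));rep("balls",s&(z>129)&(z<150))
E
python3 - <<'E'
from scipy.spatial.transform import Rotation as R
import sys;sys.path.insert(0,'.')
from h import *
q=state()["orientation"];print(R.from_quat(np.r_[q[1:],q[0]]).as_matrix().round(3))
E
```

```text
padR 478 x [549.9 607.4] y [-25.4  13.8] mid world [576.7 -47.1] z 153.6
padL 437 x [550.6 607.6] y [127.  166.5] mid world [588.1 105. ] z 121.2
ledge 240 x [495.  554.7] y [17.9 81.7] mid world [527.1  12.1] z 115.7
balls 269 x [496.2 553.4] y [46.6 73.7] mid world [527.8  22.5] z 138.3
[[-0.952  0.307 -0.   ]
 [ 0.307  0.952 -0.001]
 [-0.    -0.001 -1.   ]]
```

Right pad to press: the stand origin is at about world (581.8, 18.1) with a yaw of -4.1°. Pad sizes, heights and the ball line all agree. Moving now.

```bash
python3 -m creep '0 -30 -26 0 0 0 0; 0 -68 -60 0 0 0 0; 0 -108 -96 0 0 0 0; 0 -148 -132 0 0 0 0; 0 -189 -168 0 0 0 0'
python3 -m creep '0 -40 -36 0 0 0 0; 0 -80 -72 0 0 0 0; 0 -120 -108 0 0 0 0; 0 -160 -144 0 0 0 0; 0 -200 -180 0 0 0 0'
python3 -m creep '0 -40 -36 0 0 0 -0.05; 0 -80 -72 0 0 0 -0.1; 0 -120 -108 0 0 0 -0.15; 0 -150 -135 0 0 0 -0.2; 0 -177 -156 0 0 0 -0.241'
```

```text
clock: 0.72
tool_pos: [320.7, 375.3, 404.6]
orientation: [-0.0, 0.155, 0.988, -0.0]
wrist_force: [0.7, 0.1, -0.1]
gripper_width: 0.1
grasp_force: 0.0
clock: 1.35
tool_pos: [455.7, 142.7, 404.7]
orientation: [0.0, 0.155, 0.988, 0.0]
wrist_force: [1.1, 0.3, -0.6]
gripper_width: -0.0
grasp_force: 0.0
clock: 1.98
tool_pos: [576.3, -60.1, 404.4]
orientation: [-0.0, 0.035, 0.999, -0.0]
wrist_force: [0.1, 0.2, -0.1]
gripper_width: 0.3
grasp_force: 0.0
```

```bash
python3 -m creep '0 0 0 20 0 0 0; 0 0 0 40 0 0 0; 0 0 0 55 0 0 0; 0 0 0 65 0 0 0; 0 0 0 72 0 0 0'
python3 -m creep '0 0 0 4 0 0 0; 0 0 0 8 0 0 0; 0 0 0 12 0 0 0; 0 0 0 16 0 0 0; 0 0 0 19 0 0 0'
python3 -m creep '0 0 0 3 0 0 0; 0 0 0 6 0 0 0; 0 0 0 9 0 0 0; 0 0 0 12 0 0 0; 0 0 0 13 0 0 0'
python3 - <<'E'
from h import *
d=get_image("side");cv2.imwrite("pics/s2.png",cv2.resize(d["img"][60:360,200:420],None,fx=2,fy=2))
E
```

```text
clock: 2.6
tool_pos: [575.9, -58.4, 332.4]
orientation: [0.0, 0.035, 0.999, -0.0]
wrist_force: [0.7, 0.1, -0.2]
gripper_width: 0.2
grasp_force: 0.0
clock: 3.22
tool_pos: [575.8, -58.4, 313.5]
orientation: [-0.0, 0.035, 0.999, -0.0]
wrist_force: [-0.3, -0.1, 0.3]
gripper_width: 0.2
grasp_force: 0.1
clock: 3.85
tool_pos: [575.8, -58.5, 300.5]
orientation: [-0.0, 0.035, 0.999, -0.0]
wrist_force: [1.3, 0.7, -0.6]
gripper_width: 0.4
grasp_force: 0.0
```

View pics/s2.png

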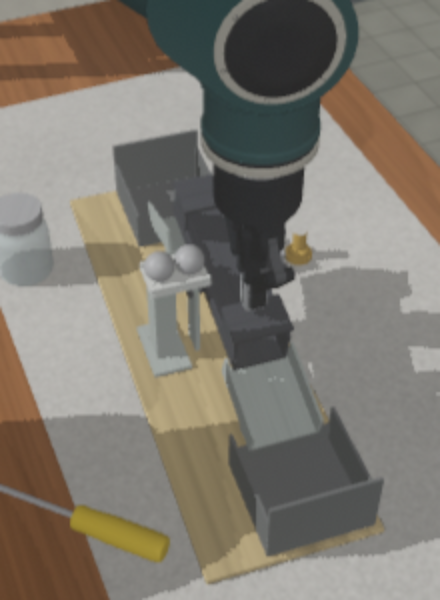

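```bash
python3 -m creep '0 0 0 -10 0 0 0; 0 0 0 -25 0 0 0; 0 0 0 -42 0 0 0; 0 0 0 -54 0 0 0; 0 0 0 -60 0 0 0'
python3 -m creep '0 20 13 0 0 0 0; 0 48 31 0 0 0 0; 0 76 50 0 0 0 0; 0 102 67 0 0 0 0; 0 118 77 0 0 0 0'
python3 - <<'E'
from h import *
d=get_image("side");cv2.imwrite("pics/s3.png",cv2.resize(d["img"][60:360,200:420],None,fx=2,fy=2))
P,ok=cloud(d);X=np.array([.9974,-.0715]);Y=np.array([.0715,.9974]);o=np.array([581.8,18.1])
x=(P[...,:2]-o)@X;y=(P[...,:2]-o)@Y;z=P[...,2]
for n,s in(("L",1),("R",-1)):
    m=ok&(abs(x)<22)&(abs(y-s*76)<25)&(z>108)&(z<165);print(n,m.sum(),np.percentile(z[m],[10,50,90]) if m.any() else 0)
m=ok&(x<-20)&(x>-95)&(abs(y)<18)&(z>130)&(z<146);print(np.c_[x[m],y[m]].mean(0),z[m].max())
E
```

```text
clock: 4.53
tool_pos: [575.9, -58.5, 361.8]
orientation: [0.001, 0.035, 0.999, 0.0]
wrist_force: [0.3, -0.3, 0.4]
gripper_width: 0.2
grasp_force: 0.0
clock: 5.15
tool_pos: [462.5, 27.5, 360.7]
orientation: [-0.0, 0.035, 0.999, 0.0]
wrist_force: [-0.4, -0.5, 0.1]
gripper_width: 0.3
grasp_force: 0.0
L 357 [109.02399354 153.11391435 156.57035385]
R 363 [118.3252102  121.3407427  124.59365592]
[-56.48172002  -5.91441457] 145.16395282059068
```

View pics/s3.png

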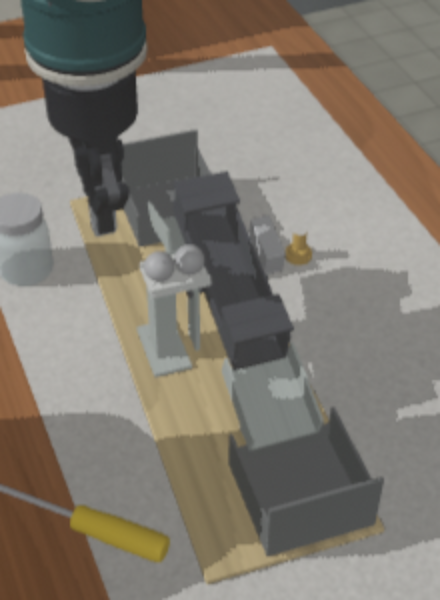

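Depth confirms the gate is rocked over, with the left pad at 153 and the right at 121. The fingers are behind the ledge. Next I lower them and push slowly.

```bash
python3 -m creep '0 0 0 12 0 0 0; 0 0 0 30 0 0 0; 0 0 0 48 0 0 0; 0 0 0 60 0 0 0; 0 0 0 65 0 0 0'
python3 -m creep '0 -4 0 0 0 0 0; 0 -9 0 0 0 0 0; 0 -14 0 0 0 0 0; 0 -19 0 0 0 0 0; 0 -24 0 0 0 0 0'
python3 -m creep '0 -4 0 0 0 0 0; 0 -8 0 0 0 0 0; 0 -12 0 0 0 0 0; 0 -16 0 0 0 0 0; 0 -20 0 0 0 0 0'
python3 - <<'E'
from h import *
d=get_image("side");cv2.imwrite("pics/s4.png",cv2.resize(d["img"][60:360,200:420],None,fx=2,fy=2))
E
```

```text
clock: 5.82
tool_pos: [463.7, 26.3, 294.8]
orientation: [-0.001, 0.036, 0.999, -0.0]
wrist_force: [-0.9, -0.0, 0.3]
gripper_width: -0.3
grasp_force: 0.0
clock: 6.45
tool_pos: [487.9, 25.0, 295.8]
orientation: [0.0, 0.035, 0.999, -0.0]
wrist_force: [0.4, -0.3, -0.2]
gripper_width: -0.1
grasp_force: 0.3
clock: 7.08
tool_pos: [507.7, 23.6, 295.7]
orientation: [0.0, 0.035, 0.999, -0.0]
wrist_force: [-0.9, 0.1, -0.6]
gripper_width: 0.1
grasp_force: 0.0
```

View pics/s4.png

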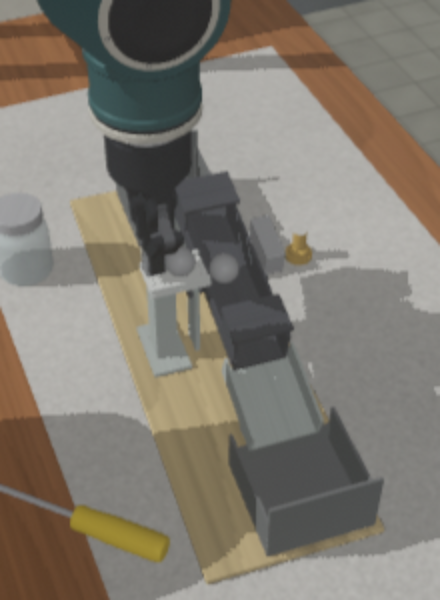

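The front ball has dropped into the gate at (223,268). The rear ball is still on the ledge at (180,262). I'll let the first one roll, then continue.

```bash
python3 -m creep '0 0 0 0 0 0 0; 0 0 0 0 0 0 0; 0 0 0 0 0 0 0; 0 0 0 0 0 0 0; 0 0 0 0 0 0 0'
python3 -m creep '0 -4 0 0 0 0 0; 0 -8 0 0 0 0 0; 0 -12 0 0 0 0 0; 0 -16 0 0 0 0 0; 0 -20 0 0 0 0 0'
python3 -m creep '0 -4 0 0 0 0 0; 0 -8 0 0 0 0 0; 0 -12 0 0 0 0 0; 0 -15 0 0 0 0 0; 0 -15 0 0 0 0 0'
python3 - <<'E'
from h import *
d=get_image("side");cv2.imwrite("pics/s5.png",cv2.resize(d["img"][60:360,200:420],None,fx=2,fy=2))
E
```

```text
clock: 7.75
tool_pos: [507.4, 23.5, 295.7]
orientation: [0.0, 0.035, 0.999, -0.0]
wrist_force: [-0.3, -1.0, -0.2]
gripper_width: 0.1
grasp_force: 0.0
clock: 8.38
tool_pos: [527.7, 22.1, 295.7]
orientation: [0.0, 0.035, 0.999, -0.0]
wrist_force: [0.6, -0.4, 0.2]
gripper_width: 0.2
grasp_force: 0.1
clock: 9.0
tool_pos: [542.5, 21.0, 295.7]
orientation: [0.0, 0.035, 0.999, -0.0]
wrist_force: [-0.2, 0.6, 0.3]
gripper_width: 0.1
grasp_force: 0.0
```

View pics/s5.png

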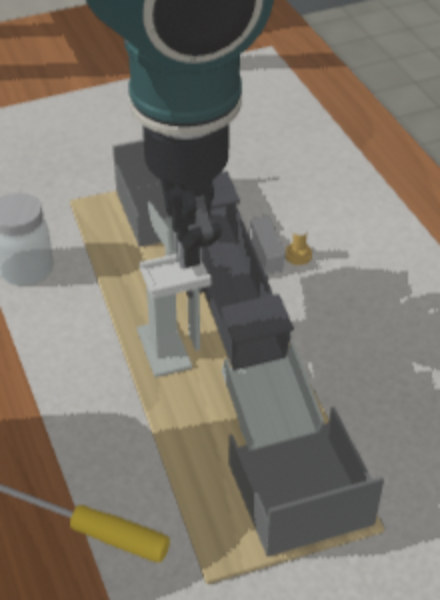

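The ledge is empty and neither ball can be seen from this side. They may be hidden by the bin wall or the pad. I'll back off, raise the tool and look from the top.

```bash
python3 -m creep '0 10 0 0 0 0 0; 0 25 0 0 0 0 0; 0 45 0 0 0 0 0; 0 65 0 -5 0 0 0; 0 75 0 -10 0 0 0'
python3 -m creep '0 0 0 -15 0 0 0; 0 0 0 -40 0 0 0; 0 10 20 -70 0 0 0; 0 30 50 -95 0 0 0; 0 50 70 -105 0 0 0'
python3 -m creep '0 15 40 0 0 0 0; 0 30 80 0 0 0 0; 0 40 120 0 0 0 0; 0 50 150 0 0 0 0; 0 50 170 0 0 0 0'
python3 - <<'E'
from h import *
a=get_image("side")["img"];d=get_image("top");b=d["img"]
c=[cv2.resize(a[60:360,200:420],None,fx=1.7,fy=1.7),cv2.resize(b[130:290,210:450],None,fx=1.7,fy=1.7)]
h=max(i.shape[0] for i in c);cv2.imwrite("pics/f.png",np.hstack([cv2.copyMakeBorder(i,0,h-i.shape[0],0,0,0) for i in c]))
P,ok=cloud(d);X=np.array([.9974,-.0715]);Y=np.array([.0715,.9974]);o=np.array([581.8,18.1])
x=(P[...,:2]-o)@X;y=(P[...,:2]-o)@Y;z=P[...,2]
m=ok&(abs(x)<45)&(y<-166)&(y>-257)&(z>24)&(z<48);print("bin high pts",m.sum(),np.c_[x[m],y[m],z[m]].round()[::6])
for s in(1,-1):
    m=ok&(abs(x)<22)&(abs(y-s*76)<10)&(z>100)&(z<165);print(s,m.sum(),np.median(z[m]))
E
```

```text
clock: 9.68
tool_pos: [466.1, 26.5, 306.0]
orientation: [-0.0, 0.035, 0.999, 0.0]
wrist_force: [0.2, 0.3, 0.4]
gripper_width: 0.3
grasp_force: 0.0
clock: 10.3
tool_pos: [422.6, 100.8, 413.0]
orientation: [0.001, 0.035, 0.999, 0.0]
wrist_force: [0.0, 0.0, -0.1]
gripper_width: 0.1
grasp_force: 0.0
clock: 10.92
tool_pos: [384.7, 274.3, 411.5]
orientation: [0.0, 0.035, 0.999, 0.0]
wrist_force: [0.5, 0.4, -0.5]
gripper_width: -0.1
grasp_force: 0.0
bin high pts 240 [[  32. -167.   40.]
 [  20. -166.   35.]
 [  19. -216.   38.]
 [  16. -211.   38.]
 [  19. -241.   33.]
 [  13. -205.   34.]
 [  14. -219.   40.]
 [  16. -240.   35.]
 [  11. -201.   31.]
 [  10. -214.   41.]
 [  14. -233.   32.]
 [  14. -247.   39.]
 [   7. -204.   38.]
 [   9. -219.   39.]
 [  10. -235.   37.]
 [  12. -250.   39.]
 [   5. -205.   37.]
 [   6. -219.   40.]
 [   7. -234.   41.]
 [   9. -249.   40.]
 [   3. -206.   34.]
 [   4. -219.   40.]
 [   5. -235.   39.]
 [   6. -249.   42.]
 [   0. -205.   36.]
 [   1. -219.   41.]
 [   3. -236.   35.]
 [   4. -250.   38.]
 [  -2. -206.   34.]
 [  -1. -220.   37.]
 [   1. -239.   34.]
 [   2. -253.   39.]
 [  -4. -211.   35.]
 [  -1. -233.   27.]
 [  -1. -246.   36.]
 [  -6. -210.   29.]
 [  -4. -236.   27.]
 [  -3. -249.   34.]
 [  -6. -245.   33.]
 [  -8. -249.   27.]]
1 177 155.64802586162148
-1 158 122.88536401637435
```

View pics/f.png

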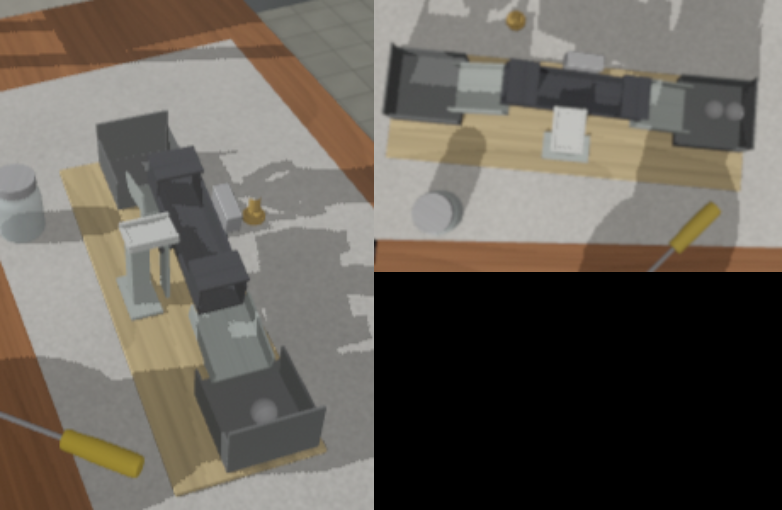

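Both balls are in the right bin, at (715,110) and (735,111) in the top crop. The gate is rocked over, the other objects are where they were, and the arm is clear.

```bash
python3 -c "
from bench import *
print(close_job())"
```

```text
the job is handed in; nothing more can be done
None
```

I rocked the gate fully over by pressing its raised right pad, pushed both balls off the ledge into the right bin without touching the jar, screwdriver or fitting, and handed the job in at about 11 s.

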